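# Make up the parts kit for the next charger

## Robot

A 7-joint arm with a two-finger parallel gripper is mounted at the origin on the work surface. World frame = base frame: x ahead of the robot, y to its left, z up, the work surface at z = 0. Lengths are in m, angles in degrees, forces in N, time in s.
With the tool pointing down it reaches from about 0.425 to 0.875 m from the base axis. Payload 4.7 kg.
Tool frame: the origin (TCP) lies midway between the tips of the shut fingers; the grasp point (between the pads) lies 19 mm behind it; z points along the fingers, y is the line along which they close (so a half turn about z gives the same grasp; the last joint's range is limited). The gripper opens to 87 mm and grips with 3 to 60 N. Pads are 19 mm wide; open, the fingers measure 117 mm over their backs; the gripper's body (75 mm by 190 mm) begins 51 mm behind the grasp point.
Start: joints at [-66.228, 18.392, -4.016, 83.108, 1.295, 78.541, -3.26], TCP at [0.254, 0.598, 0.223] pointing down, gripper open.
Joint ranges: [-163.93, 163.93], [-17.29, 119.83], [-79.2, 71.16], [3.27, 140.29], [-89.18, 269.18], [5.43, 117.66], [-154.24, 154.24]. Speed limits (degrees/s): [147.25, 147.25, 180, 180, 180, 180, 180].

## Interface

Orientations are given as [roll, pitch, yaw] about the fixed x, y, z axes, in that order (R = Rz(yaw) Ry(pitch) Rx(roll)).
In Python, from cell import env gives the robot as it stands. The module is installed in compiled form; this text tells all that it offers.
- The arm moves only by the tool step_arm, never from a script. Its argument "rows" is a list of rows, each an object with "angular": the turn, a rotation vector about the tool's x, y, z in units of pi rad (1.0 is pi rad), a list of three; "slide": the shift along the tool's x, y, z in units of 500 mm (1.0 is 500 mm), a list of three; "jaw": the opening, from 0 (shut) to 1 (fully open). A call has 1 to 10 rows; each row shifts and turns the commanded pose from where the row before left it, along the tool's axes as they then stand; what a row does not reach is not made up. A row lasts 1/8 s, in which the tool goes at most 62.5 mm and 10.7 degrees, less where a joint would pass 70% of its speed; a pose out of reach is approached as far as the arm can. A call with a number of a shift or a turn outside -1 to 1 is refused whole. A call with a gripper value outside its range is refused whole. The fingers move at their own pace and stop on an object; "newtons" is the grip in N (left out, the last holds). Time passes only in rows, so rows that do not move let the fingers close. It gives the time, the measured TCP pose, the force, the opening and the grip force at its end, in the units of the state.
- env.get_obs(): the state, without advancing time (a new reading comes with each control period).
- env.read_camera(name): name is "scene" or "top" or "wrist"; returns the picture (384x512x3 uint8, red, green, blue); there is no depth.
- env.camera_info(name): a dict with "fx", "fy", "cx", "cy" (pixels), "R" (3x3) and "t" (3): a world point X has camera coordinates R X + t. Camera axes: x right, y down, z forward; pixel columns grow to the right and rows downward; lengths in m; the calibration is good to about 2 mm. The wrist camera is an equidistant fisheye: a pixel r from the principal point sees the ray r / f radians off the axis. A picture is of the moment at which its call begins: read the wrist's pose just before it. camera_info takes no time and is no camera call; for the wrist camera it gives the pose at the moment of the call.
- env.sign_off(): hands the job in; it is judged then, once.
The state is a dict: "time_s": time; "qpos": joint angles; "joint_velocities": joint speeds; "effort": joint torques, N m; "tool_pos": TCP position; "tool_rot": TCP orientation; "force": force on the tool from outside, world axes, zero at the start; "wrist_torque": the same for the moment, N m; "grip_width": finger opening in m; "grasp_force": force on a finger pad.
Only numpy, scipy, OpenCV 4.12 (cv2) and the standard library are available. Lean on these libraries where they do the work, as an engineer would, in place of code of your own. Each camera call takes 0.05 s, during which the arm holds its last target. There are 200 camera calls.

## Task

Make up the parts kit for the next charger in the black kitting tray: the breaker with the green toggle goes in the long pocket, the yellow-and-red isolator in the square pocket, the black cable gland in the round pocket and the blue sensor ring over the white post. Each must end up upright as it stands now, right down on the floor of its pocket. The breaker with the red toggle and the brass gland belong to another job: leave them where they are.

Things in the scene. Friction and masses are not known exactly. Their poses are not given: they have to be found in the camera images.
- breaker_green: White two-pole circuit breaker with a GREEN toggle and a green stripe, lying on its back with the toggle up: 85 mm long (its x axis), 36 mm wide (y). The full-length body is 46 mm high, a nose 45 mm long in the middle rises to 67 mm and the toggle to 76 mm. Its flat sides, 36 mm apart, can be gripped from above up to 67 mm. Origin: centre of its underside; z up. About 0.24 kg.
- breaker_red: Look-alike of another job, to be left alone: the same breaker, same size and same axes, with a RED toggle and a red stripe.
- isolator: Rotary isolator standing upright: black square body 48 by 48 mm, 50 mm high, yellow square plate of 48 mm on top (to 55 mm), red round knob with a bar on it, 73 mm high in all. Origin: centre of its underside; x and y square to its sides, z up. Grip its flat sides, 48 mm apart. About 0.16 kg.
- gland_black: BLACK nylon cable gland standing on its thread, 60 mm high: thread 32 mm across up to 14 mm, hexagon 40 mm across flats (46 over corners) from 14 to 24 mm, round domed nut 39 mm across from 24 to 50 mm, tapering to 28 mm at the top. Origin: centre of its underside; z up. Grip the round nut from any side. About 0.09 kg.
- gland_brass: Look-alike of another job, to be left alone: the same cable gland, same size and same axes, in BRASS.
- sensor_ring: Blue current-sensor ring lying flat: 64 mm outside diameter, 34 mm hole, 36 mm high. Origin: centre of its underside; z is its axis, up. Grip across its outside from any side. About 0.15 kg.
- pocket_long: Breaker's place: dark foam block in the black tray with a LONG rectangular pocket, yellow floor, 104 mm along its x axis by 56 mm along y, 20 mm deep (floor 4 mm above origin). Block 115 (x) x 95 (y) x 24 mm, its top 28 mm above the bench. Origin: centre of the block's underside, 4 mm above the bench; z up; x, y turn with the tray. The blocks change places.
- pocket_square: The isolator's place: dark foam block in the black tray with a SQUARE pocket, yellow floor, 68 by 68 mm, 20 mm deep (floor 4 mm above origin). Block 115 (x) x 95 (y) x 24 mm, its top 28 mm above the bench. Origin: centre of the block's underside, 4 mm above the bench; z up; x, y turn with the tray. The blocks change places.
- pocket_round: The gland's place: dark foam block in the black tray with a ROUND pocket without a post, yellow floor, 62 mm across, 20 mm deep (floor 4 mm above origin). Block 115 (x) x 95 (y) x 24 mm, its top 28 mm above the bench. Origin: centre of the block's underside, 4 mm above the bench; z up; x, y turn with the tray. The blocks change places.
- pocket_post: The sensor ring's place: dark foam block in the black tray with a round recess, yellow floor, 84 mm across, 8 mm deep (floor 16 mm above origin); mid white post 14 mm thick, 18 mm tall. Block 115 (x) x 95 (y) x 24 mm, its top 28 mm above the bench. Origin: centre of the block's underside, 4 mm above the bench; z up; x, y turn with the tray. The blocks change places.
Not all that is in view belongs to the job. Leave any orange, pink or turquoise look-alike of the sensor_ring alone.

How it is judged (in metres and radians):
At the end, for the whole second after the job is handed in: Green-toggle breaker, isolator and black gland within 18 mm of the centre of their pockets, sensor ring over the post within 16 mm; all upright (0.12 rad), underside within 5 mm of the pocket floor, at rest (20 mm/s). Red-toggle breaker and brass gland within 20 mm of their start (horizontal distance between breaker_green and pocket_long below 0.018 m and z of breaker_green in the frame of pocket_long below 0.009 m and angle between each of breaker_green, isolator, gland_black, sensor_ring's own z axis and vertical below 0.12 rad and linear speed of each of breaker_green, isolator, gland_black, sensor_ring below 0.02 m/s and horizontal distance between isolator and pocket_square below 0.018 m and z of isolator in the frame of pocket_square below 0.009 m and horizontal distance between gland_black and pocket_round below 0.018 m and z of gland_black in the frame of pocket_round below 0.009 m and horizontal distance between sensor_ring and pocket_post below 0.016 m and z of sensor_ring in the frame of pocket_post below 0.021 m and distance of each of breaker_red, gland_brass from where it was at the start of the episode below 0.02 m); the robot touches nothing.
It fails at once if the breaker with the red toggle, which belongs to another job, is shifted more than 20 mm (distance of breaker_red from where it was at the start of the episode above 0.02 m).
It fails at once if the brass gland, which belongs to another job, is shifted more than 20 mm (distance of gland_brass from where it was at the start of the episode above 0.02 m).
It also fails if it takes over 112 s, if anything falls off the work surface, if the arm or the gripper's body presses on something with over 40 N, if the wrist force passes 120 N, or if a joint passes its speed limit or range.

## Working session

There is one attempt and no reset: what is moved stays moved. The work goes in short steps, Python scripts to look and compute and a tool call to move; the robot and the scene stay as the last step left them, time stands still between calls to the robot, and variables do not carry over. Pictures are saved under pics/ and viewed, at most 14 in all, crops included, and the job is handed in when it is done.

Besides the shell and the picture viewer there is one more tool, called after "Call:" by a JSON object that holds its "api" and its "payload". step_arm: Moves the arm, as the interface text tells. Shifts and turns lie within -1 to 1; 1 stands for 500 mm of shift or pi rad of turn. Its arguments: {"type":"object","properties":{"rows":{"type":"array"},"newtons":{"type":"number"}},"required":["rows"]}

```bash
mkdir -p pics
cat > h.py <<'E'
import numpy as np, cv2
from cell import env
def snap(n,f):
    im=env.read_camera(n); cv2.imwrite(f'pics/{f}.png',im[:,:,::-1]); return im
def ray(n,u,v,I=None):
    I=I or env.camera_info(n); R=np.array(I['R']);t=np.array(I['t'])
    x=(u-I['cx'])/I['fx'];y=(v-I['cy'])/I['fy']
    if n=='wrist':
        r=np.hypot(x,y); d=np.array([x/r*np.sin(r),y/r*np.sin(r),np.cos(r)]) if r>0 else np.array([0,0,1.])
    else: d=np.array([x,y,1.])
    return -R.T@t, R.T@d
def pt(n,u,v,z,I=None):
    c,d=ray(n,u,v,I); return c+d*(z-c[2])/d[2]
E
python3 - <<'E'
from h import *
a=snap('top','top0');b=snap('scene','scene0')
for n in('top','scene'):
    I=env.camera_info(n);print(n,I['fx'],I['cx'],I['cy'],-np.array(I['R']).T@np.array(I['t']))
    print(np.round(I['R'],3))
o=env.get_obs();print(o)
E
```

```text
top 402.66513084747953 266.2806243092515 188.15514802963386 [ 0.35146112 -0.05333095  1.11799818]
[[ 0.008 -1.    -0.004]
 [-0.982 -0.007 -0.189]
 [ 0.189  0.005 -0.982]]
scene 352.82958846912 256.6052558097366 194.55981883185763 [1.23677589 0.15689261 0.58031095]
[[-0.312  0.95   0.015]
 [ 0.561  0.197 -0.804]
 [-0.767 -0.243 -0.594]]
{'time_s': 0.1, 'qpos': array([-66.22666055,  18.43547575,  -4.01499773,  83.16733716,
         1.29643521,  78.54215986,  -3.26068349]), 'joint_velocities': array([-0.04875219, -0.06213058,  0.00338257, -0.18231844,  0.11675995,
        0.07393604, -0.11747805]), 'effort': array([-2.77856598e-04, -4.92570126e+01, -4.05770782e-01, -3.13399744e+01,
       -6.40426227e-02,  3.95948708e-02,  9.67879873e-05]), 'tool_pos': array([0.25347959, 0.5979966 , 0.22156835]), 'tool_rot': array([-1.79900338e+02,  7.06992747e-03,  1.57035345e+02]), 'force': array([-0.38248069, -0.01964048,  0.20032096]), 'wrist_torque': array([-0.03432245, -0.04806641,  0.04746116]), 'grasp_force': 0.0, 'grip_width': 0.08741891714186792}
```

View pics/top0.png

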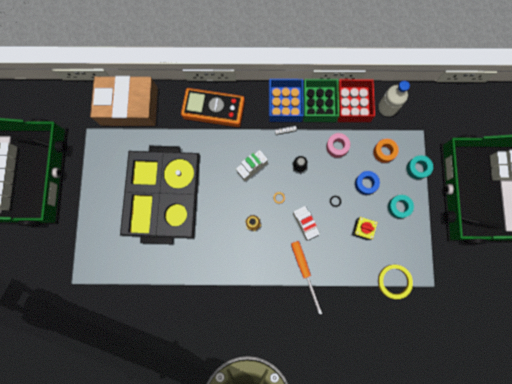

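View pics/scene0.png

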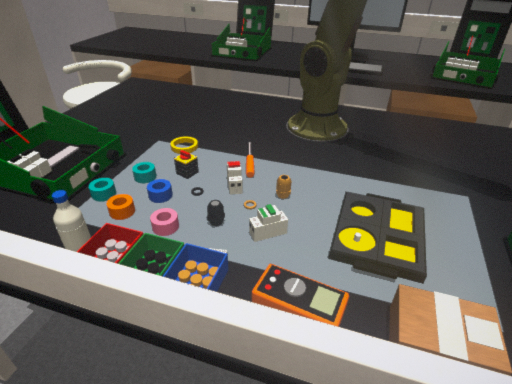

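Candidates (top image): breakers at (252,165) green stripe and (306,223) red; glands at (300,164) black and (253,223) brass; rings at (368,183) blue, with pink, orange and turquoise lookalikes; a black washer at (335,201). The ones I want are the green breaker, black gland, blue ring and the isolator at (366,228). I'll confirm them in an enlarged crop.

```bash
cat > m.py <<'E'
from h import *
im=cv2.imread('pics/top0.png'); hsv=cv2.cvtColor(im,cv2.COLOR_BGR2HSV)
cv2.imwrite('pics/crop0.png',cv2.resize(im[120:300,110:440],None,fx=2.4,fy=2.4,interpolation=cv2.INTER_CUBIC))
def blobs(name,lo,hi,z,mn=8,box=(115,125,440,260)):
    m=cv2.inRange(hsv,np.array(lo),np.array(hi)); k=np.zeros_like(m);x0,y0,x1,y1=box;k[y0:y1,x0:x1]=255;m&=k
    for c in cv2.findContours(m,cv2.RETR_EXTERNAL,cv2.CHAIN_APPROX_NONE)[0]:
        if len(c)<mn: continue
        r=cv2.minAreaRect(c); p=pt('top',*r[0],z)
        B=cv2.boxPoints(r); W=[pt('top',*b,z)[:2] for b in B]
        e=[W[1]-W[0],W[2]-W[1]]; e.sort(key=lambda v:-np.linalg.norm(v))
        print(name,np.round(r[0],1),'xyz',np.round(p,4),'LxW mm',[round(1000*np.linalg.norm(v)) for v in e],'yaw long',round(np.degrees(np.arctan2(e[0][1],e[0][0]))%180,1))
blobs('yellow pockets',(22,120,120),(35,255,255),.008,20,(115,140,205,250))
blobs('iso plate',(22,120,100),(35,255,255),.055,12,(340,205,390,250))
blobs('blue',(108,120,60),(122,255,255),.036,20,(340,150,400,210))
blobs('green',(45,80,40),(85,255,255),.07,8,(230,140,275,190))
blobs('white',(0,0,150),(180,60,255),.067,8,(230,140,275,190))
blobs('black gland',(0,0,0),(180,255,55),.045,12,(280,145,320,185))
blobs('tray',(0,0,0),(180,255,70),.028,100,(110,135,215,255))
E
python3 m.py
```

```text
yellow pockets [176.  214.5] xyz [0.4888 0.2028 0.008 ] LxW mm [59, 56] yaw long 2.6
yellow pockets [141. 214.] xyz [0.4895 0.3002 0.008 ] LxW mm [105, 53] yaw long 178.9
yellow pockets [145.  172.7] xyz [0.6072 0.2966 0.008 ] LxW mm [67, 65] yaw long 178.9
yellow pockets [178.5 173. ] xyz [0.6069 0.2016 0.008 ] LxW mm [83, 81] yaw long 90.4
iso plate [365.4 227.8] xyz [ 0.4512 -0.3095  0.055 ] LxW mm [48, 48] yaw long 162.3
blue [367.  182.5] xyz [ 0.5772 -0.3233  0.036 ] LxW mm [66, 60] yaw long 134.9
green [249.8 161.8] xyz [ 0.6249 -0.0026  0.07  ] LxW mm [29, 12] yaw long 44.7
green [255.4 158.1] xyz [ 0.6352 -0.0176  0.07  ] LxW mm [33, 8] yaw long 39.5
white [252.  164.5] xyz [ 0.6181 -0.0086  0.067 ] LxW mm [136, 120] yaw long 0.2
black gland [299.5 164.5] xyz [ 0.6245 -0.138   0.045 ] LxW mm [42, 36] yaw long 179.7
tray [159.8 197.7] xyz [0.5323 0.245  0.028 ] LxW mm [258, 207] yaw long 0.4
tray [155.5 161.8] xyz [0.634 0.263 0.028] LxW mm [160, 93] yaw long 88.6
```

View pics/crop0.png

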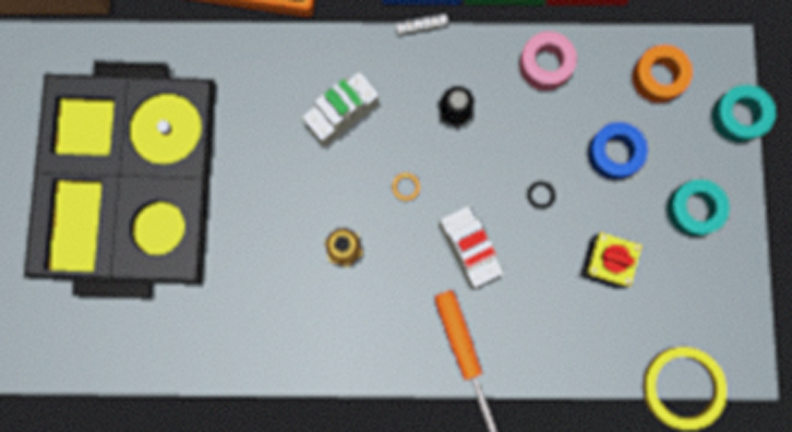

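The crop confirms the targets. The green-striped breaker is at crop (341,108), the plain black gland with grey top at (457,105), the blue ring at (618,150) and the isolator at (615,260). In the tray, the square pocket is top-left, the post top-right, the long pocket bottom-left and the round pocket bottom-right. I'll start by moving over the green breaker.

Call:
{"api": "step_arm", "payload": {"rows": [{"angular": [0, 0, 0], "slide": [-0.082, -0.0594, 0], "jaw": 1}, {"angular": [0, 0, 0], "slide": [-0.082, -0.0594, 0], "jaw": 1}, {"angular": [0, 0, 0], "slide": [-0.082, -0.0594, 0], "jaw": 1}, {"angular": [0, 0, 0], "slide": [-0.082, -0.0594, 0], "jaw": 1}, {"angular": [0, 0, 0], "slide": [-0.082, -0.0594, 0], "jaw": 1}, {"angular": [0, 0, 0], "slide": [-0.082, -0.0594, 0], "jaw": 1}, {"angular": [0, 0, 0], "slide": [-0.082, -0.0594, 0], "jaw": 1}, {"angular": [0, 0, 0], "slide": [-0.082, -0.0594, 0], "jaw": 1}, {"angular": [0, 0, 0], "slide": [-0.082, -0.0594, 0], "jaw": 1}, {"angular": [0, 0, 0], "slide": [-0.082, -0.0594, 0], "jaw": 1}], "newtons": 25}}

```text
time_s: 1.35
tool_pos: [0.5157, 0.1635, 0.2223]
tool_rot: [-180.0, -0.0, 157.0]
force: [0.8, 0.7, -0.1]
grip_width: 0.0868
grasp_force: 0.0
```

Call:
{"api": "step_arm", "payload": {"rows": [{"angular": [0, 0, 0], "slide": [-0.082, -0.0594, 0], "jaw": 1}, {"angular": [0, 0, 0], "slide": [-0.082, -0.0594, 0], "jaw": 1}, {"angular": [0, 0, 0], "slide": [-0.082, -0.0594, 0], "jaw": 1}, {"angular": [0, 0, 0], "slide": [-0.082, -0.0594, 0], "jaw": 1}, {"angular": [0, 0, 0.046], "slide": [0, 0, 0], "jaw": 1}, {"angular": [0, 0, 0.046], "slide": [0, 0, 0], "jaw": 1}, {"angular": [0, 0, 0.046], "slide": [0, 0, 0], "jaw": 1}, {"angular": [0, 0, 0], "slide": [0, 0, 0], "jaw": 1}]}}

```text
time_s: 2.35
tool_pos: [0.6197, -0.0082, 0.222]
tool_rot: [-180.0, -0.0, 132.3]
force: [0.1, -1.0, 0.3]
grip_width: 0.0872
grasp_force: 0.0
```

```bash
cat >> h.py <<'E'
def plan(x,y,z,yaw):
    o=env.get_obs(); p=np.array(o['tool_pos']); a=np.radians(o['tool_rot'][2])
    d=np.array([x,y,z])-p; dy=(yaw-o['tool_rot'][2]+180)%360-180
    s=[d[0]*np.cos(a)+d[1]*np.sin(a), d[0]*np.sin(a)-d[1]*np.cos(a), -d[2]]
    print('t',round(o['time_s'],2),'pos',np.round(p,4),'rot',np.round(o['tool_rot'],2),'w',round(o['grip_width'],4),'F',np.round(o['force'],1))
    print('slide units (before turn)',np.round(np.array(s)/.5,4),'turn',round(-dy/180,4))
E
python3 - <<'E'
from h import *
plan(.62,-.009,.03,132)
I=env.camera_info('wrist');print(I['fx'],I['cx'],I['cy']);print(np.round(I['R'],3),-np.array(I['R']).T@np.array(I['t']))
snap('wrist','w1')
E
```

```text
t 2.35 pos [ 0.6197 -0.0082  0.222 ] rot [-1.7996e+02 -3.0000e-02  1.3229e+02] w 0.0872 F [ 0.1 -1.   0.3]
slide units (before turn) [-0.0016 -0.0005  0.3841] turn 0.0016
297.3186396354542 257.99043549150855 189.61170449776023
[[ 0.74   0.672 -0.001]
 [ 0.644 -0.709  0.288]
 [ 0.192 -0.214 -0.958]] [0.56615342 0.04998033 0.38295697]
```

View pics/w1.png

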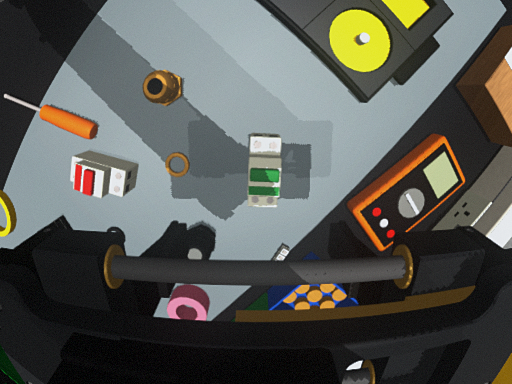

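The wrist view shows the green breaker at about (265,170), almost square to the image, with its side edges at columns 250 and 281. The post pocket is at (360,40). Now I'll measure centre and yaw.

Run:
```python
from h import *
im=cv2.imread('pics/w1.png');hsv=cv2.cvtColor(im,cv2.COLOR_BGR2HSV)
m=cv2.inRange(hsv,(0,0,150),(180,70,255))|cv2.inRange(hsv,(45,90,40),(85,255,255))
k=np.zeros_like(m);k[125:215,238:300]=255;m&=k
for v in range(132,212,6):
    c=np.where(m[v])[0]; 
    if len(c): print(v,c.min(),c.max(),len(c))
for u,v,z in [(251,136,.046),(280,136,.046),(250,206,.046),(279,206,.046),(265,136,.046),(264.5,206,.046)]:
    print(u,v,np.round(pt('wrist',u,v,z),4))
m2=cv2.inRange(hsv,(22,120,120),(35,255,255));c=max(cv2.findContours(m2[:80,300:400],0,1)[0],key=len);(e,_,_)=cv2.fitEllipse(c);print('post floor',pt('wrist',e[0]+300,e[1],.02), 'post top',pt('wrist',364,38,.038))
```

```text
132 238 299 60
138 238 299 60
144 242 280 37
150 250 280 31
162 250 280 31
168 249 281 6
174 251 280 30
180 251 280 30
186 271 279 9
192 249 279 31
198 248 299 27
204 242 299 58
210 238 299 62
251 136 [0.5853 0.0164 0.046 ]
280 136 [0.6096 0.0387 0.046 ]
250 206 [ 0.6407 -0.047   0.046 ]
279 206 [ 0.6666 -0.0234  0.046 ]
265 136 [0.5971 0.0271 0.046 ]
264.5 206 [ 0.6536 -0.0352  0.046 ]
post floor [0.60160067 0.19715131 0.02      ] post top [0.60215488 0.19663103 0.038     ]
```

Call:
{"api": "step_arm", "payload": {"rows": [{"angular": [0, 0, 0], "slide": [-0.002, 0.011, 0.09], "jaw": 1}, {"angular": [0, 0, 0], "slide": [0, 0, 0.09], "jaw": 1}, {"angular": [0, 0, 0], "slide": [0, 0, 0.09], "jaw": 1}, {"angular": [0, 0, 0], "slide": [0, 0, 0.07], "jaw": 1}, {"angular": [0, 0, 0], "slide": [0, 0, 0.038], "jaw": 1}, {"angular": [0, 0, 0], "slide": [0, 0, 0], "jaw": 0.3}, {"angular": [0, 0, 0], "slide": [0, 0, 0], "jaw": 0.3}, {"angular": [0, 0, 0], "slide": [0, 0, 0], "jaw": 0.3}, {"angular": [0, 0, 0], "slide": [0, 0, 0], "jaw": 0.3}, {"angular": [0, 0, 0], "slide": [0, 0, 0], "jaw": 0.3}], "newtons": 25}}

```text
time_s: 3.65
tool_pos: [0.625, -0.0053, 0.0341]
tool_rot: [180.0, 0.0, 132.2]
force: [-0.0, -0.2, -0.3]
grip_width: 0.0452
grasp_force: 0.0
```

Call:
{"api": "step_arm", "payload": {"rows": [{"angular": [0, 0, 0], "slide": [0, 0, 0], "jaw": 0.3}, {"angular": [0, 0, 0], "slide": [0, 0, 0], "jaw": 0.3}]}}

```text
time_s: 3.9
tool_pos: [0.6248, -0.0052, 0.0338]
tool_rot: [180.0, 0.0, 132.2]
force: [-1.1, 1.2, 1.5]
grip_width: 0.036
grasp_force: 24.6
```

Call:
{"api": "step_arm", "payload": {"rows": [{"angular": [0, 0, 0], "slide": [0, 0, -0.06], "jaw": 0.3}, {"angular": [0, 0, 0], "slide": [0, 0, -0.1], "jaw": 0.3}, {"angular": [0, 0, 0], "slide": [0, 0, -0.1], "jaw": 0.3}, {"angular": [0, 0, -0.053], "slide": [0, 0, 0], "jaw": 0.3}, {"angular": [0, 0, -0.053], "slide": [0, 0, 0], "jaw": 0.3}, {"angular": [0, 0, -0.053], "slide": [0, 0, 0], "jaw": 0.3}, {"angular": [0, 0, -0.053], "slide": [0, 0, 0], "jaw": 0.3}, {"angular": [0, 0, -0.053], "slide": [0, 0, 0], "jaw": 0.3}, {"angular": [0, 0, 0], "slide": [0.034, 0.075, 0], "jaw": 0.3}, {"angular": [0, 0, 0], "slide": [0.034, 0.075, 0], "jaw": 0.3}]}}

```text
time_s: 5.15
tool_pos: [0.5899, 0.0699, 0.1628]
tool_rot: [-180.0, -0.1, 179.8]
force: [0.7, 1.7, -2.2]
grip_width: 0.0359
grasp_force: 24.6
```

Call:
{"api": "step_arm", "payload": {"rows": [{"angular": [0, 0, 0], "slide": [0.034, 0.075, 0], "jaw": 0.3}, {"angular": [0, 0, 0], "slide": [0.034, 0.075, 0], "jaw": 0.3}, {"angular": [0, 0, 0], "slide": [0.034, 0.075, 0], "jaw": 0.3}, {"angular": [0, 0, 0], "slide": [0.034, 0.075, 0], "jaw": 0.3}, {"angular": [0, 0, 0], "slide": [0.034, 0.075, 0], "jaw": 0.3}, {"angular": [0, 0, 0], "slide": [0.034, 0.075, 0], "jaw": 0.3}, {"angular": [0, 0, 0], "slide": [0, 0, 0], "jaw": 0.3}]}}

```text
time_s: 6.02
tool_pos: [0.4863, 0.2991, 0.1628]
tool_rot: [179.9, -0.1, -179.7]
force: [0.7, 0.4, -1.7]
grip_width: 0.036
grasp_force: 24.6
```

Run:
```python
from h import *
plan(.489,.297,.044,180)
im=snap('wrist','w2')
I=env.camera_info('wrist')
import json;json.dump({k:(np.array(v).tolist()) for k,v in I.items()},open('w2.json','w'))
```

```text
t 6.03 pos [0.4863 0.2991 0.1628] rot [ 1.7993e+02 -1.2000e-01 -1.7969e+02] w 0.036 F [ 0.7  0.4 -1.7]
slide units (before turn) [-0.0054 -0.0042  0.2377] turn 0.0017
```

View pics/w2.png

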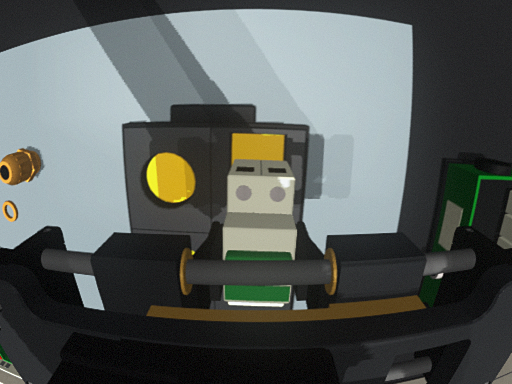

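The wrist view shows the breaker held square over the long pocket, whose floor spans columns 232–285 from row 133 down. The round pocket is at (171,178). Next I'll cross-check the pocket centres.

Run:
```python
from h import *
import json
I=json.load(open('w2.json'))
hsv=cv2.cvtColor(cv2.imread('pics/w2.png'),cv2.COLOR_BGR2HSV)
m=cv2.inRange(hsv,(18,120,100),(35,255,255))
for c in cv2.findContours(m[110:215,130:320],0,1)[0]:
    if len(c)<20: continue
    x,y,w,h=cv2.boundingRect(c);x+=130;y+=110
    print((x,y,w,h),'floor L,R,T,B',*[np.round(pt('wrist',u,v,.008,I),4)[:2] for u,v in((x,y+h/2),(x+w,y+h/2),(x+w/2,y),(x+w/2,y+h))])
    print('   rim', np.round(pt('wrist',x,y+h/2,.028,I),4)[:2],np.round(pt('wrist',x+w,y+h/2,.028,I),4)[:2],np.round(pt('wrist',x+w/2,y,.028,I),4)[:2])
```

```text
(146, 152, 50, 51) floor L,R,T,B [0.4886 0.1666] [0.489  0.2266] [0.4597 0.1994] [0.5193 0.1947]
   rim [0.4835 0.1748] [0.4839 0.2309] [0.4564 0.2055]
(231, 133, 54, 32) floor L,R,T,B [0.4575 0.2665] [0.4574 0.3245] [0.4403 0.2955] [0.4751 0.2955]
   rim [0.4543 0.2683] [0.4543 0.3227] [0.4382 0.2955]
```

Call:
{"api": "step_arm", "payload": {"rows": [{"angular": [0, 0, 0.002], "slide": [-0.007, -0.006, 0.07], "jaw": 0.3}, {"angular": [0, 0, 0], "slide": [0, 0, 0.07], "jaw": 0.3}, {"angular": [0, 0, 0], "slide": [0, 0, 0.04], "jaw": 0.3}, {"angular": [0, 0, 0], "slide": [0, 0, 0.03], "jaw": 0.3}, {"angular": [0, 0, 0], "slide": [0, 0, 0.02], "jaw": 0.3}, {"angular": [0, 0, 0], "slide": [0, 0, 0.01], "jaw": 0.3}, {"angular": [0, 0, 0], "slide": [0, 0, 0], "jaw": 0.3}]}}

```text
time_s: 6.95
tool_pos: [0.4929, 0.2919, 0.0438]
tool_rot: [180.0, 0.0, 179.5]
force: [0.3, 0.3, -2.6]
grip_width: 0.0363
grasp_force: 24.6
```

Call:
{"api": "step_arm", "payload": {"rows": [{"angular": [0, 0, 0], "slide": [0.005, 0.006, 0.003], "jaw": 0.3}, {"angular": [0, 0, 0], "slide": [0, 0, 0], "jaw": 0.3}, {"angular": [0, 0, 0], "slide": [0, 0, 0], "jaw": 0.7}, {"angular": [0, 0, 0], "slide": [0, 0, 0], "jaw": 0.7}, {"angular": [0, 0, 0], "slide": [0, 0, 0], "jaw": 0.7}, {"angular": [0, 0, 0], "slide": [0, 0, 0], "jaw": 0.7}, {"angular": [0, 0, 0], "slide": [0, 0, -0.08], "jaw": 0.7}, {"angular": [0, 0, 0], "slide": [0, 0, -0.1], "jaw": 1}, {"angular": [0, 0, 0], "slide": [0, 0, -0.1], "jaw": 1}, {"angular": [0, 0, 0], "slide": [0, 0, 0], "jaw": 1}]}}

```text
time_s: 8.2
tool_pos: [0.4929, 0.2965, 0.1872]
tool_rot: [179.7, 0.4, 179.5]
force: [-0.4, -0.5, -1.1]
grip_width: 0.0823
grasp_force: 0.0
```

Run:
```python
from h import *
plan(.620,-.138,.18,90)
```

```text
t 8.2 pos [0.4929 0.2965 0.1872] rot [179.68   0.43 179.52] w 0.0823 F [-0.4 -0.5 -1.1]
slide units (before turn) [-0.2615 -0.8668  0.0143] turn 0.4974
```

Call:
{"api": "step_arm", "payload": {"rows": [{"angular": [0, 0, 0], "slide": [-0.022, -0.072, -0.006], "jaw": 1}, {"angular": [0, 0, 0], "slide": [-0.022, -0.072, -0.006], "jaw": 1}, {"angular": [0, 0, 0], "slide": [-0.022, -0.072, -0.006], "jaw": 1}, {"angular": [0, 0, 0], "slide": [-0.022, -0.072, -0.006], "jaw": 1}, {"angular": [0, 0, 0], "slide": [-0.022, -0.072, -0.006], "jaw": 1}, {"angular": [0, 0, 0], "slide": [-0.022, -0.072, -0.006], "jaw": 1}, {"angular": [0, 0, 0], "slide": [-0.022, -0.072, -0.006], "jaw": 1}, {"angular": [0, 0, 0], "slide": [-0.022, -0.072, -0.006], "jaw": 1}, {"angular": [0, 0, 0], "slide": [-0.022, -0.072, -0.006], "jaw": 1}, {"angular": [0, 0, 0], "slide": [-0.022, -0.072, -0.006], "jaw": 1}]}}

```text
time_s: 9.45
tool_pos: [0.597, -0.0671, 0.2109]
tool_rot: [180.0, -0.1, 179.5]
force: [0.3, 0.3, -0.3]
grip_width: 0.087
grasp_force: 0.0
```

Call:
{"api": "step_arm", "payload": {"rows": [{"angular": [0, 0, 0], "slide": [-0.022, -0.072, -0.006], "jaw": 1}, {"angular": [0, 0, 0], "slide": [-0.022, -0.072, -0.006], "jaw": 1}, {"angular": [0, 0, 0.05], "slide": [0, 0, 0], "jaw": 1}, {"angular": [0, 0, 0.05], "slide": [0, 0, 0], "jaw": 1}, {"angular": [0, 0, 0.05], "slide": [0, 0, 0], "jaw": 1}, {"angular": [0, 0, 0.05], "slide": [0, 0, 0], "jaw": 1}, {"angular": [0, 0, 0.05], "slide": [0, 0, 0], "jaw": 1}, {"angular": [0, 0, 0.05], "slide": [0, 0, 0], "jaw": 1}, {"angular": [0, 0, 0], "slide": [0, 0, 0], "jaw": 1}, {"angular": [0, 0, 0], "slide": [0, 0, 0], "jaw": 1}]}}

```text
time_s: 10.7
tool_pos: [0.6185, -0.1381, 0.2174]
tool_rot: [-180.0, -0.0, 125.7]
force: [-0.2, 0.4, -0.2]
grip_width: 0.0867
grasp_force: 0.0
```

Run:
```python
from h import *
plan(.6245,-.138,.18,125)
snap('wrist','w3');snap('top','top1')
w=cv2.imread('pics/w3.png');t=cv2.imread('pics/top1.png')[130:260,110:240]
t=cv2.resize(t,(384,384),interpolation=cv2.INTER_CUBIC)
cv2.imwrite('pics/c3.png',cv2.resize(np.hstack([w,t]),(798,342)))
I=env.camera_info('wrist')
for u,v in((230,170),):pass
hsv=cv2.cvtColor(w,cv2.COLOR_BGR2HSV)
m=cv2.inRange(hsv,(0,0,0),(180,255,70)); k=np.zeros_like(m);k[110:215,200:330]=255
for c in cv2.findContours(m&k,0,1)[0]:
    if len(c)>20: print(cv2.boundingRect(c),cv2.contourArea(c))
```

```text
t 10.7 pos [ 0.6185 -0.1381  0.2174] rot [-1.7996e+02 -3.0000e-02  1.2569e+02] w 0.0867 F [-0.2  0.4 -0.2]
slide units (before turn) [-0.007   0.0099  0.0748] turn 0.0038
(248, 155, 35, 41) 1050.5
```

View pics/c3.png

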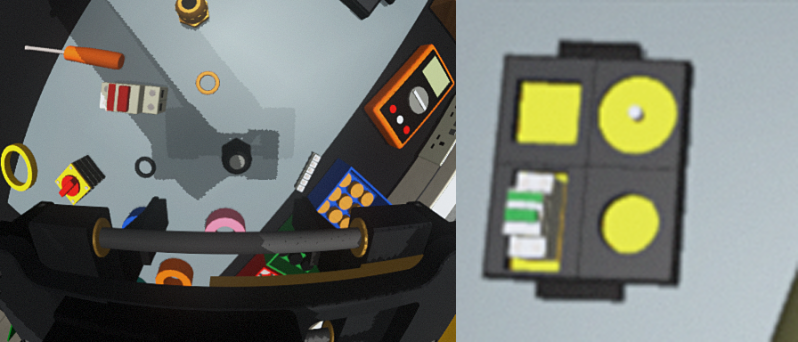

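The breaker sits in the long pocket. The black gland's grey top is at about (267,182) in the wrist image.

Run:
```python
from h import *
w=cv2.imread('pics/w3.png');hsv=cv2.cvtColor(w,cv2.COLOR_BGR2HSV)
m=cv2.inRange(hsv,(0,0,75),(180,60,200));k=np.zeros_like(m);k[165:200,252:283]=255
for c in cv2.findContours(m&k,0,1)[0]:
    if len(c)>6:
        x,y,a,b=cv2.boundingRect(c); print((x,y,a,b),cv2.contourArea(c),pt('wrist',x+a/2-.5,y+b/2-.5,.055))
print('sil',pt('wrist',265.5,178,.04),'hex left/right',pt('wrist',248,168,.02),pt('wrist',283,168,.02))
```

```text
(252, 181, 31, 19) 177.5 [ 0.63718526 -0.14789154  0.055     ]
(258, 174, 17, 16) 189.5 [ 0.63037263 -0.14045013  0.055     ]
(282, 165, 1, 11) 0.0 [ 0.63710004 -0.11922027  0.055     ]
sil [ 0.63008252 -0.1404125   0.04      ] hex left/right [ 0.60842464 -0.14656202  0.02      ] [ 0.64360536 -0.12132929  0.02      ]
```

Call:
{"api": "step_arm", "payload": {"rows": [{"angular": [0, 0, 0], "slide": [-0.011, 0.016, 0.09], "jaw": 1}, {"angular": [0, 0, 0], "slide": [0, 0, 0.1], "jaw": 1}, {"angular": [0, 0, 0], "slide": [0, 0, 0.09], "jaw": 1}, {"angular": [0, 0, 0], "slide": [0, 0, 0.07], "jaw": 1}, {"angular": [0, 0, 0], "slide": [0, 0, 0.033], "jaw": 1}, {"angular": [0, 0, 0], "slide": [0, 0, 0], "jaw": 0.35}, {"angular": [0, 0, 0], "slide": [0, 0, 0], "jaw": 0.35}, {"angular": [0, 0, 0], "slide": [0, 0, 0], "jaw": 0.35}, {"angular": [0, 0, 0], "slide": [0, 0, 0], "jaw": 0.35}, {"angular": [0, 0, 0], "slide": [0, 0, 0], "jaw": 0.35}], "newtons": 20}}

```text
time_s: 12.05
tool_pos: [0.6287, -0.1379, 0.0271]
tool_rot: [180.0, 0.0, 125.5]
force: [0.5, 0.8, 0.3]
grip_width: 0.0449
grasp_force: 0.0
```

Call:
{"api": "step_arm", "payload": {"rows": [{"angular": [0, 0, 0], "slide": [0, 0, 0], "jaw": 0.35}, {"angular": [0, 0, 0], "slide": [0, 0, 0], "jaw": 0.35}]}}

```text
time_s: 12.3
tool_pos: [0.6286, -0.1379, 0.0268]
tool_rot: [180.0, 0.0, 125.5]
force: [-0.8, 1.1, 1.8]
grip_width: 0.0381
grasp_force: 20.0
```

Run:
```python
from h import *
plan(.489,.198,.036,125.7)
```

```text
t 12.3 pos [ 0.6286 -0.1379  0.0268] rot [179.98   0.   125.54] w 0.0381 F [-0.8  1.1  1.8]
slide units (before turn) [ 0.7089  0.1634 -0.0184] turn -0.0009
```

Call:
{"api": "step_arm", "payload": {"rows": [{"angular": [0, 0, 0], "slide": [0, 0, -0.06], "jaw": 0.35}, {"angular": [0, 0, 0], "slide": [0, 0, -0.1], "jaw": 0.35}, {"angular": [0, 0, 0], "slide": [0, 0, -0.1], "jaw": 0.35}, {"angular": [0, 0, 0], "slide": [0.071, 0.0163, -0.02], "jaw": 0.35}, {"angular": [0, 0, 0], "slide": [0.071, 0.0163, 0], "jaw": 0.35}, {"angular": [0, 0, 0], "slide": [0.071, 0.0163, 0], "jaw": 0.35}, {"angular": [0, 0, 0], "slide": [0.071, 0.0163, 0], "jaw": 0.35}, {"angular": [0, 0, 0], "slide": [0.071, 0.0163, 0], "jaw": 0.35}, {"angular": [0, 0, 0], "slide": [0.071, 0.0163, 0], "jaw": 0.35}, {"angular": [0, 0, 0], "slide": [0.071, 0.0163, 0], "jaw": 0.35}]}}

```text
time_s: 13.55
tool_pos: [0.5297, 0.0983, 0.1664]
tool_rot: [-180.0, -0.0, 125.5]
force: [-0.1, 0.7, -0.2]
grip_width: 0.0385
grasp_force: 20.0
```

Call:
{"api": "step_arm", "payload": {"rows": [{"angular": [0, 0, 0], "slide": [0.071, 0.0163, 0], "jaw": 0.35}, {"angular": [0, 0, 0], "slide": [0.071, 0.0163, 0], "jaw": 0.35}, {"angular": [0, 0, 0], "slide": [0.071, 0.0163, 0], "jaw": 0.35}, {"angular": [0, 0, 0], "slide": [0, 0, 0], "jaw": 0.35}, {"angular": [0, 0, 0], "slide": [0, 0, 0], "jaw": 0.35}, {"angular": [0, 0, 0], "slide": [0, 0, 0.08], "jaw": 0.35}, {"angular": [0, 0, 0], "slide": [0, 0, 0.06], "jaw": 0.35}, {"angular": [0, 0, 0], "slide": [0, 0, 0], "jaw": 0.35}]}}

```text
time_s: 14.55
tool_pos: [0.4871, 0.1958, 0.0945]
tool_rot: [-179.7, 0.0, 125.4]
force: [0.1, -0.3, -0.1]
grip_width: 0.0386
grasp_force: 20.0
```

Run:
```python
from h import *
plan(.489,.198,.0355,125.7)
```

```text
t 14.55 pos [0.4871 0.1958 0.0945] rot [-1.7970e+02  1.0000e-02  1.2539e+02] w 0.0386 F [ 0.1 -0.3 -0.1]
slide units (before turn) [0.0014 0.0056 0.1179] turn -0.0017
```

Call:
{"api": "step_arm", "payload": {"rows": [{"angular": [0, 0, 0], "slide": [0.001, 0.006, 0.05], "jaw": 0.35}, {"angular": [0, 0, 0], "slide": [0, 0, 0.04], "jaw": 0.35}, {"angular": [0, 0, 0], "slide": [0, 0, 0.02], "jaw": 0.35}, {"angular": [0, 0, 0], "slide": [0, 0, 0.006], "jaw": 0.35}, {"angular": [0, 0, 0], "slide": [0, 0, 0], "jaw": 0.35}]}}

```text
time_s: 15.18
tool_pos: [0.4912, 0.2005, 0.0394]
tool_rot: [179.9, 0.0, 125.5]
force: [0.6, -0.7, -0.8]
grip_width: 0.0384
grasp_force: 20.0
```

Call:
{"api": "step_arm", "payload": {"rows": [{"angular": [0, 0, 0], "slide": [0, -0.004, 0.006], "jaw": 0.35}, {"angular": [0, 0, 0], "slide": [0, 0, 0], "jaw": 0.35}]}}

```text
time_s: 15.42
tool_pos: [0.4889, 0.1992, 0.0357]
tool_rot: [180.0, -0.0, 125.5]
force: [-0.1, -0.9, -0.7]
grip_width: 0.0379
grasp_force: 20.0
```

Call:
{"api": "step_arm", "payload": {"rows": [{"angular": [0, 0, 0], "slide": [0, 0, 0], "jaw": 0.65}, {"angular": [0, 0, 0], "slide": [0, 0, 0], "jaw": 0.65}, {"angular": [0, 0, 0], "slide": [0, 0, 0], "jaw": 0.65}, {"angular": [0, 0, 0], "slide": [0, 0, 0], "jaw": 0.65}, {"angular": [0, 0, 0], "slide": [0, 0, -0.08], "jaw": 0.7}, {"angular": [0, 0, 0], "slide": [0, 0, -0.1], "jaw": 1}, {"angular": [0, 0, 0], "slide": [0, 0, -0.1], "jaw": 1}, {"angular": [0, 0, 0.05], "slide": [0, 0, -0.1], "jaw": 1}, {"angular": [0, 0, 0.05], "slide": [0, 0, 0], "jaw": 1}, {"angular": [0, 0, 0.05], "slide": [0, 0, 0], "jaw": 1}]}}

```text
time_s: 16.68
tool_pos: [0.4893, 0.1994, 0.2265]
tool_rot: [179.9, -0.1, 98.2]
force: [-0.2, -0.1, -0.3]
grip_width: 0.0864
grasp_force: 0.0
```

Call:
{"api": "step_arm", "payload": {"rows": [{"angular": [0, 0, 0.05], "slide": [0, 0, 0], "jaw": 1}, {"angular": [0, 0, 0.05], "slide": [0, 0, 0], "jaw": 1}, {"angular": [0, 0, 0.047], "slide": [0, 0, 0], "jaw": 1}, {"angular": [0, 0, 0], "slide": [0, 0, 0], "jaw": 1}]}}

```text
time_s: 17.18
tool_pos: [0.4889, 0.1992, 0.2255]
tool_rot: [-180.0, 0.0, 72.2]
force: [0.1, 0.6, -0.3]
grip_width: 0.0871
grasp_force: 0.0
```

Run:
```python
from h import *
plan(.453,-.309,.22,72.3)
```

```text
t 17.18 pos [0.4889 0.1992 0.2255] rot [-180.      0.     72.16] w 0.0871 F [ 0.1  0.6 -0.3]
slide units (before turn) [-0.9895  0.243   0.0111] turn -0.0008
```

Call:
{"api": "step_arm", "payload": {"rows": [{"angular": [0, 0, 0], "slide": [-0.09, 0.0221, 0], "jaw": 1}, {"angular": [0, 0, 0], "slide": [-0.09, 0.0221, 0], "jaw": 1}, {"angular": [0, 0, 0], "slide": [-0.09, 0.0221, 0], "jaw": 1}, {"angular": [0, 0, 0], "slide": [-0.09, 0.0221, 0], "jaw": 1}, {"angular": [0, 0, 0], "slide": [-0.09, 0.0221, 0], "jaw": 1}, {"angular": [0, 0, 0], "slide": [-0.09, 0.0221, 0], "jaw": 1}, {"angular": [0, 0, 0], "slide": [-0.09, 0.0221, 0], "jaw": 1}, {"angular": [0, 0, 0], "slide": [-0.09, 0.0221, 0], "jaw": 1}, {"angular": [0, 0, 0], "slide": [-0.09, 0.0221, 0], "jaw": 1}, {"angular": [0, 0, 0], "slide": [-0.09, 0.0221, 0], "jaw": 1}]}}

```text
time_s: 18.42
tool_pos: [0.4554, -0.2642, 0.2259]
tool_rot: [179.9, -0.1, 72.3]
force: [0.5, 0.0, -0.2]
grip_width: 0.0875
grasp_force: 0.0
```

Call:
{"api": "step_arm", "payload": {"rows": [{"angular": [0, 0, 0], "slide": [-0.09, 0.0221, 0], "jaw": 1}, {"angular": [0, 0, 0], "slide": [0, 0, 0], "jaw": 1}, {"angular": [0, 0, 0], "slide": [0, 0, 0], "jaw": 1}]}}

```text
time_s: 18.8
tool_pos: [0.4524, -0.3084, 0.2253]
tool_rot: [-180.0, -0.0, 72.2]
force: [0.4, 0.6, -0.8]
grip_width: 0.0871
grasp_force: 0.0
```

Run:
```python
from h import *
plan(.453,-.309,.22,72.3)
snap('wrist','w4')
hsv=cv2.cvtColor(cv2.imread('pics/w4.png'),cv2.COLOR_BGR2HSV)
m=cv2.inRange(hsv,(20,120,90),(35,255,255))|cv2.inRange(hsv,(0,120,80),(6,255,255))|cv2.inRange(hsv,(174,120,80),(180,255,255))
k=np.zeros_like(m);k[120:220,200:330]=255
for c in cv2.findContours(m&k,0,1)[0]:
    if len(c)>15:
        r=cv2.minAreaRect(c);B=cv2.boxPoints(r);W=np.array([pt('wrist',*b,.055)[:2] for b in B])
        print(r,np.round(W,4).tolist(),W.mean(0))
```

```text
t 18.8 pos [ 0.4524 -0.3084  0.2253] rot [-1.7996e+02 -4.0000e-02  7.2180e+01] w 0.0871 F [ 0.4  0.6 -0.8]
slide units (before turn) [-0.0008  0.0015  0.0106] turn -0.0007
((257.5, 173.0), (40.0, 41.0), 90.0) [[0.4366, -0.2792], [0.4806, -0.2933], [0.4669, -0.3386], [0.4213, -0.324]] [ 0.45134803 -0.30877502]
```

View pics/w4.png

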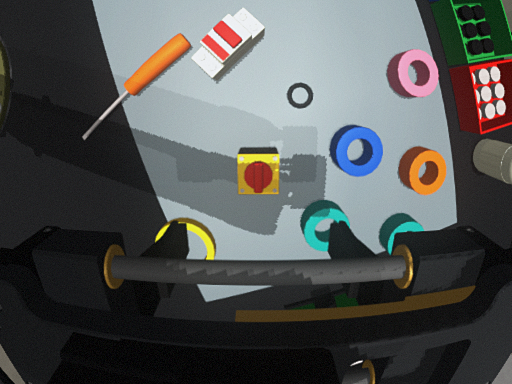

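The isolator is directly under the tool at (258,173) and square to it. The blue ring is at (357,150).

Call:
{"api": "step_arm", "payload": {"rows": [{"angular": [0, 0, 0], "slide": [0, -0.002, 0.09], "jaw": 1}, {"angular": [0, 0, 0], "slide": [0, 0, 0.1], "jaw": 1}, {"angular": [0, 0, 0], "slide": [0, 0, 0.1], "jaw": 1}, {"angular": [0, 0, 0], "slide": [0, 0, 0.07], "jaw": 1}, {"angular": [0, 0, 0], "slide": [0, 0, 0.034], "jaw": 1}, {"angular": [0, 0, 0], "slide": [0, 0, 0], "jaw": 0.45}, {"angular": [0, 0, 0], "slide": [0, 0, 0], "jaw": 0.45}, {"angular": [0, 0, 0], "slide": [0, 0, 0], "jaw": 0.45}, {"angular": [0, 0, 0], "slide": [0, 0, 0], "jaw": 0.45}, {"angular": [0, 0, 0], "slide": [0, 0, 0], "jaw": 0.45}], "newtons": 25}}

```text
time_s: 20.1
tool_pos: [0.4517, -0.3089, 0.0291]
tool_rot: [179.9, -0.0, 72.1]
force: [-0.2, -0.2, 1.5]
grip_width: 0.0475
grasp_force: 25.0
```

Call:
{"api": "step_arm", "payload": {"rows": [{"angular": [0, 0, 0], "slide": [0, 0, 0], "jaw": 0.45}, {"angular": [0, 0, 0], "slide": [0, 0, 0], "jaw": 0.45}]}}

```text
time_s: 20.35
tool_pos: [0.4518, -0.3089, 0.0291]
tool_rot: [180.0, -0.0, 72.1]
force: [-0.8, 0.5, 5.2]
grip_width: 0.0478
grasp_force: 25.0
```

Run:
```python
from h import *
plan(.605,.2945,.18,90)
```

```text
t 20.35 pos [ 0.4518 -0.3089  0.0291] rot [ 1.7995e+02 -2.0000e-02  7.2080e+01] w 0.0478 F [-0.8  0.5  5.2]
slide units (before turn) [ 1.2426 -0.0798 -0.3019] turn -0.0996
```

Call:
{"api": "step_arm", "payload": {"rows": [{"angular": [0, 0, 0], "slide": [0, 0, -0.06], "jaw": 0.45}, {"angular": [0, 0, 0], "slide": [0, 0, -0.1], "jaw": 0.45}, {"angular": [0, 0, 0], "slide": [0, 0, -0.1], "jaw": 0.45}, {"angular": [0, 0, 0], "slide": [0.0828, -0.0053, -0.04], "jaw": 0.45}, {"angular": [0, 0, 0], "slide": [0.0828, -0.0053, 0], "jaw": 0.45}, {"angular": [0, 0, 0], "slide": [0.0828, -0.0053, 0], "jaw": 0.45}, {"angular": [0, 0, 0], "slide": [0.0828, -0.0053, 0], "jaw": 0.45}, {"angular": [0, 0, 0], "slide": [0.0828, -0.0053, 0], "jaw": 0.45}, {"angular": [0, 0, 0], "slide": [0.0828, -0.0053, 0], "jaw": 0.45}, {"angular": [0, 0, 0], "slide": [0.0828, -0.0053, 0], "jaw": 0.45}]}}

```text
time_s: 21.6
tool_pos: [0.5224, -0.0261, 0.1779]
tool_rot: [-179.9, 0.0, 72.1]
force: [0.3, -0.9, -2.6]
grip_width: 0.0475
grasp_force: 25.0
```

Call:
{"api": "step_arm", "payload": {"rows": [{"angular": [0, 0, 0], "slide": [0.0828, -0.0053, 0], "jaw": 0.45}, {"angular": [0, 0, 0], "slide": [0.0828, -0.0053, 0], "jaw": 0.45}, {"angular": [0, 0, 0], "slide": [0.0828, -0.0053, 0], "jaw": 0.45}, {"angular": [0, 0, 0], "slide": [0.0828, -0.0053, 0], "jaw": 0.45}, {"angular": [0, 0, 0], "slide": [0.0828, -0.0053, 0], "jaw": 0.45}, {"angular": [0, 0, 0], "slide": [0.0828, -0.0053, 0], "jaw": 0.45}, {"angular": [0, 0, 0], "slide": [0.0828, -0.0053, 0], "jaw": 0.45}, {"angular": [0, 0, 0], "slide": [0.0828, -0.0053, 0], "jaw": 0.45}, {"angular": [0, 0, -0.05], "slide": [0, 0, 0], "jaw": 0.45}, {"angular": [0, 0, -0.05], "slide": [0, 0, 0], "jaw": 0.45}]}}

```text
time_s: 22.85
tool_pos: [0.6039, 0.2947, 0.1768]
tool_rot: [-179.9, 0.1, 90.4]
force: [0.0, -0.8, -1.8]
grip_width: 0.0478
grasp_force: 25.0
```

Call:
{"api": "step_arm", "payload": {"rows": [{"angular": [0, 0, 0], "slide": [0, 0, 0], "jaw": 0.45}, {"angular": [0, 0, 0], "slide": [0, 0, 0], "jaw": 0.45}]}}

```text
time_s: 23.1
tool_pos: [0.6044, 0.2939, 0.178]
tool_rot: [-180.0, 0.0, 89.9]
force: [-0.5, -0.7, -2.2]
grip_width: 0.0479
grasp_force: 25.0
```

Run:
```python
from h import *
plan(.605,.2945,.0375,90)
snap('wrist','w5');t=snap('top','top2')
w=cv2.imread('pics/w5.png');t=cv2.imread('pics/top2.png')[130:260,110:240]
t=cv2.resize(t,(384,384),interpolation=cv2.INTER_CUBIC)
cv2.imwrite('pics/c5.png',cv2.resize(np.hstack([w,t]),(798,342)))
import json
I=env.camera_info('wrist');json.dump({k:(np.array(v).tolist()) for k,v in I.items()},open('w5.json','w'))
```

```text
t 23.1 pos [0.6044 0.2939 0.178 ] rot [-1.7996e+02  3.0000e-02  8.9910e+01] w 0.0479 F [-0.5 -0.7 -2.2]
slide units (before turn) [0.0011 0.0013 0.281 ] turn -0.0005
```

View pics/c5.png

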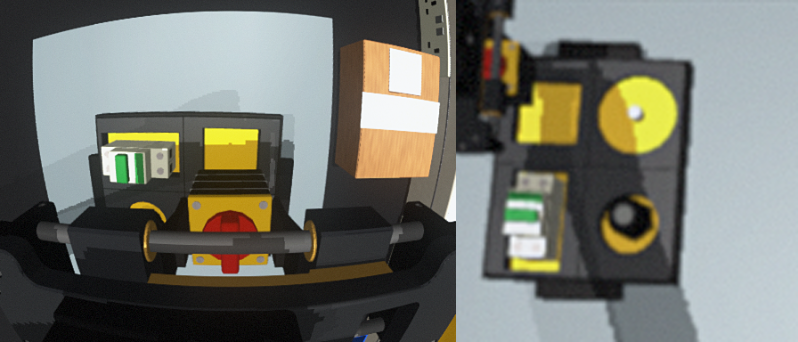

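The isolator is held over the square pocket, and the breaker and gland look seated. Next: the pocket edges, from floor columns 203–258 and top row 128 (halved-size crop).

Run:
```python
from h import *
import json
I=json.load(open('w5.json'));hsv=cv2.cvtColor(cv2.imread('pics/w5.png'),cv2.COLOR_BGR2HSV)
m=cv2.inRange(hsv,(20,120,60),(35,255,255))
k=np.zeros_like(m);k[130:190,215:310]=255
for c in cv2.findContours(m&k,0,1)[0]:
    if len(c)<15: continue
    x,y,a,b=cv2.boundingRect(c);print((x,y,a,b))
    for z in(.008,.028): print(z,*[np.round(pt('wrist',u,v,z,I),4)[:2] for u,v in((x,y+b*.6),(x+a,y+b*.6),(x+a/2,y))])
```

```text
(229, 144, 62, 46)
0.008 [0.5706 0.2947] [0.6418 0.2946] [0.6062 0.3264]
0.028 [0.5727 0.2994] [0.6396 0.2993] [0.6061 0.3292]
```

Call:
{"api": "step_arm", "payload": {"rows": [{"angular": [0, 0, 0], "slide": [0.001, 0.003, 0.08], "jaw": 0.45}, {"angular": [0, 0, 0], "slide": [0, 0, 0.09], "jaw": 0.45}, {"angular": [0, 0, 0], "slide": [0, 0, 0.05], "jaw": 0.45}, {"angular": [0, 0, 0], "slide": [0, 0, 0.035], "jaw": 0.45}, {"angular": [0, 0, 0], "slide": [0, 0, 0.02], "jaw": 0.45}, {"angular": [0, 0, 0], "slide": [0, 0, 0.005], "jaw": 0.45}, {"angular": [0, 0, 0], "slide": [0, 0, 0], "jaw": 0.45}, {"angular": [0, 0, 0], "slide": [0, 0, 0], "jaw": 0.45}]}}

```text
time_s: 24.2
tool_pos: [0.6068, 0.2951, 0.0397]
tool_rot: [179.9, -0.1, 90.1]
force: [0.0, -0.3, -1.4]
grip_width: 0.0479
grasp_force: 25.0
```

Call:
{"api": "step_arm", "payload": {"rows": [{"angular": [0, 0, 0], "slide": [0, 0, 0.004], "jaw": 0.45}, {"angular": [0, 0, 0], "slide": [0, 0, 0], "jaw": 0.45}, {"angular": [0, 0, 0], "slide": [0, 0, 0], "jaw": 0.75}, {"angular": [0, 0, 0], "slide": [0, 0, 0], "jaw": 0.75}, {"angular": [0, 0, 0], "slide": [0, 0, 0], "jaw": 0.75}, {"angular": [0, 0, 0], "slide": [0, 0, 0], "jaw": 0.75}, {"angular": [0, 0, 0], "slide": [0, 0, -0.08], "jaw": 0.75}, {"angular": [0, 0, 0], "slide": [0, 0, -0.1], "jaw": 1}, {"angular": [0, 0, 0], "slide": [0, 0, -0.1], "jaw": 1}, {"angular": [0, 0, 0], "slide": [0, 0, -0.1], "jaw": 1}]}}

```text
time_s: 25.45
tool_pos: [0.606, 0.2947, 0.2283]
tool_rot: [180.0, -0.0, 90.1]
force: [0.8, 1.4, -0.8]
grip_width: 0.0841
grasp_force: 0.0
```

Run:
```python
from h import *
plan(.577,-.323,.22,90)
```

```text
t 25.45 pos [0.606  0.2947 0.2283] rot [ 1.7999e+02 -1.0000e-02  9.0070e+01] w 0.0841 F [ 0.8  1.4 -0.8]
slide units (before turn) [-1.2353 -0.0594  0.0166] turn 0.0004
```

Call:
{"api": "step_arm", "payload": {"rows": [{"angular": [0, 0, 0], "slide": [-0.0824, -0.004, 0], "jaw": 1}, {"angular": [0, 0, 0], "slide": [-0.0824, -0.004, 0], "jaw": 1}, {"angular": [0, 0, 0], "slide": [-0.0824, -0.004, 0], "jaw": 1}, {"angular": [0, 0, 0], "slide": [-0.0824, -0.004, 0], "jaw": 1}, {"angular": [0, 0, 0], "slide": [-0.0824, -0.004, 0], "jaw": 1}, {"angular": [0, 0, 0], "slide": [-0.0824, -0.004, 0], "jaw": 1}, {"angular": [0, 0, 0], "slide": [-0.0824, -0.004, 0], "jaw": 1}, {"angular": [0, 0, 0], "slide": [-0.0824, -0.004, 0], "jaw": 1}, {"angular": [0, 0, 0], "slide": [-0.0824, -0.004, 0], "jaw": 1}, {"angular": [0, 0, 0], "slide": [-0.0824, -0.004, 0], "jaw": 1}]}}

```text
time_s: 26.7
tool_pos: [0.5864, -0.1186, 0.2268]
tool_rot: [180.0, -0.0, 90.1]
force: [-0.1, -0.1, 0.3]
grip_width: 0.087
grasp_force: 0.0
```

Call:
{"api": "step_arm", "payload": {"rows": [{"angular": [0, 0, 0], "slide": [-0.0824, -0.004, 0], "jaw": 1}, {"angular": [0, 0, 0], "slide": [-0.0824, -0.004, 0], "jaw": 1}, {"angular": [0, 0, 0], "slide": [-0.0824, -0.004, 0], "jaw": 1}, {"angular": [0, 0, 0], "slide": [-0.0824, -0.004, 0], "jaw": 1}, {"angular": [0, 0, 0], "slide": [-0.0824, -0.004, 0], "jaw": 1}, {"angular": [0, 0, 0], "slide": [0, 0, 0], "jaw": 1}, {"angular": [0, 0, 0], "slide": [0, 0, 0], "jaw": 1}, {"angular": [0, 0, 0], "slide": [0, 0, 0], "jaw": 1}]}}

```text
time_s: 27.7
tool_pos: [0.5777, -0.3214, 0.2265]
tool_rot: [180.0, -0.1, 90.2]
force: [0.0, -0.7, 1.1]
grip_width: 0.0871
grasp_force: 0.0
```

Run:
```python
from h import *
snap('wrist','w6')
hsv=cv2.cvtColor(cv2.imread('pics/w6.png'),cv2.COLOR_BGR2HSV)
m=cv2.inRange(hsv,(105,110,40),(125,255,255));k=np.zeros_like(m);k[100:240,180:340]=255
C,H=cv2.findContours(m&k,cv2.RETR_CCOMP,cv2.CHAIN_APPROX_NONE)
for c in C:
    if len(c)>20:
        e=cv2.fitEllipse(c);print(np.round(e[0],1),np.round(e[1],1),'top',np.round(pt('wrist',*e[0],.036),4),'mid',np.round(pt('wrist',*e[0],.02),4))
plan(.577,-.323,.014,90)
```

```text
[259.5 170.2] [50.5 52.3] top [ 0.579  -0.3238  0.036 ] mid [ 0.5791 -0.3275  0.02  ]
[259.4 168.4] [21.  26.5] top [ 0.5789 -0.3216  0.036 ] mid [ 0.579  -0.3252  0.02  ]
t 27.75 pos [ 0.5777 -0.3215  0.2265] rot [ 1.7998e+02 -6.0000e-02  9.0220e+01] w 0.087 F [ 0.5 -0.6  0.4]
slide units (before turn) [-0.0031 -0.0014  0.425 ] turn 0.0012
```

View pics/w6.png

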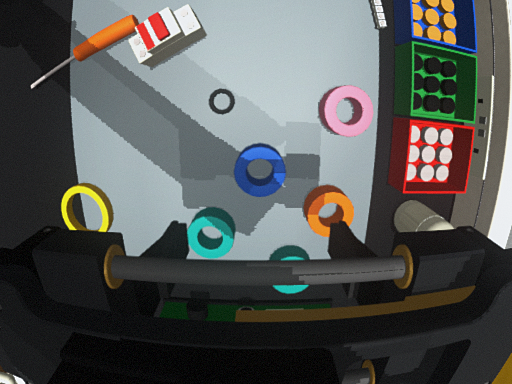

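The blue ring is at (259,170), directly under the tool, with the lookalikes clear of the fingers. I'll grip it now.

Call:
{"api": "step_arm", "payload": {"rows": [{"angular": [0, 0, 0], "slide": [-0.006, 0.003, 0.1], "jaw": 1}, {"angular": [0, 0, 0], "slide": [0, 0, 0.1], "jaw": 1}, {"angular": [0, 0, 0], "slide": [0, 0, 0.1], "jaw": 1}, {"angular": [0, 0, 0], "slide": [0, 0, 0.08], "jaw": 1}, {"angular": [0, 0, 0], "slide": [0, 0, 0.044], "jaw": 1}, {"angular": [0, 0, 0], "slide": [0, 0, 0], "jaw": 1}, {"angular": [0, 0, 0], "slide": [0, 0, 0], "jaw": 0.6}, {"angular": [0, 0, 0], "slide": [0, 0, 0], "jaw": 0.6}, {"angular": [0, 0, 0], "slide": [0, 0, 0], "jaw": 0.6}, {"angular": [0, 0, 0], "slide": [0, 0, 0], "jaw": 0.6}], "newtons": 25}}

```text
time_s: 29.0
tool_pos: [0.5792, -0.3266, 0.0158]
tool_rot: [179.9, 0.0, 90.1]
force: [-1.1, 1.1, 4.8]
grip_width: 0.0645
grasp_force: 25.0
```

Call:
{"api": "step_arm", "payload": {"rows": [{"angular": [0, 0, 0], "slide": [0, 0, 0], "jaw": 0.6}, {"angular": [0, 0, 0], "slide": [0, 0, 0], "jaw": 0.6}]}}

```text
time_s: 29.25
tool_pos: [0.5792, -0.3266, 0.0158]
tool_rot: [179.9, 0.0, 90.1]
force: [-1.3, 0.6, 4.8]
grip_width: 0.0645
grasp_force: 25.0
```

Run:
```python
from h import *
plan(.605,.1985,.16,90)
```

```text
t 29.25 pos [ 0.5792 -0.3266  0.0158] rot [1.7989e+02 3.0000e-02 9.0080e+01] w 0.0645 F [-1.3  0.6  4.8]
slide units (before turn) [ 1.0502  0.053  -0.2883] turn 0.0004
```

Call:
{"api": "step_arm", "payload": {"rows": [{"angular": [0, 0, 0], "slide": [0, 0, -0.06], "jaw": 0.6}, {"angular": [0, 0, 0], "slide": [0, 0, -0.1], "jaw": 0.6}, {"angular": [0, 0, 0], "slide": [0, 0, -0.12], "jaw": 0.6}, {"angular": [0, 0, 0], "slide": [0.08, 0.0041, -0.03], "jaw": 0.6}, {"angular": [0, 0, 0], "slide": [0.08, 0.0041, 0], "jaw": 0.6}, {"angular": [0, 0, 0], "slide": [0.08, 0.0041, 0], "jaw": 0.6}, {"angular": [0, 0, 0], "slide": [0.08, 0.0041, 0], "jaw": 0.6}, {"angular": [0, 0, 0], "slide": [0.08, 0.0041, 0], "jaw": 0.6}, {"angular": [0, 0, 0], "slide": [0.08, 0.0041, 0], "jaw": 0.6}, {"angular": [0, 0, 0], "slide": [0.08, 0.0041, 0], "jaw": 0.6}]}}

```text
time_s: 30.5
tool_pos: [0.5918, -0.0449, 0.1691]
tool_rot: [-180.0, -0.0, 90.1]
force: [0.7, -0.2, -1.2]
grip_width: 0.0645
grasp_force: 25.0
```

Call:
{"api": "step_arm", "payload": {"rows": [{"angular": [0, 0, 0], "slide": [0.08, 0.0041, 0], "jaw": 0.6}, {"angular": [0, 0, 0], "slide": [0.08, 0.0041, 0], "jaw": 0.6}, {"angular": [0, 0, 0], "slide": [0.08, 0.0041, 0], "jaw": 0.6}, {"angular": [0, 0, 0], "slide": [0.08, 0.0041, 0], "jaw": 0.6}, {"angular": [0, 0, 0], "slide": [0.08, 0.0041, 0], "jaw": 0.6}, {"angular": [0, 0, 0], "slide": [0.08, 0.0041, 0], "jaw": 0.6}, {"angular": [0, 0, 0], "slide": [0, 0, 0], "jaw": 0.6}, {"angular": [0, 0, 0], "slide": [0, 0, 0], "jaw": 0.6}, {"angular": [0, 0, 0], "slide": [0, 0, 0], "jaw": 0.6}]}}

```text
time_s: 31.62
tool_pos: [0.6046, 0.1917, 0.1695]
tool_rot: [-180.0, 0.0, 89.9]
force: [0.5, 0.3, -1.1]
grip_width: 0.0643
grasp_force: 25.0
```

Run:
```python
from h import *
snap('wrist','w7')
plan(.605,.1975,.0368,90)
o=env.get_obs()
I=env.camera_info('wrist')
for u,v in((0,0),):pass
import json;json.dump({k:(np.array(v).tolist()) for k,v in I.items()},open('w7.json','w'))
```

```text
t 31.68 pos [0.6046 0.1919 0.1697] rot [1.7999e+02 2.0000e-02 8.9930e+01] w 0.064 F [ 0.4  0.3 -1. ]
slide units (before turn) [0.0112 0.0008 0.2657] turn -0.0004
```

View pics/w7.png

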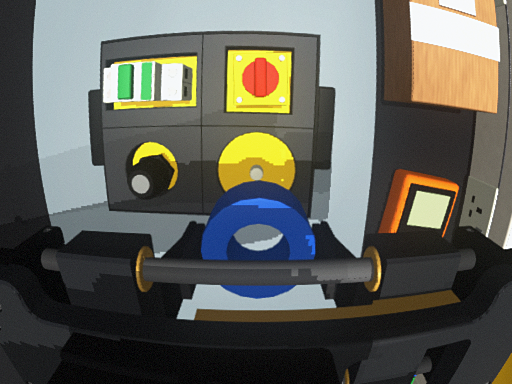

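Three parts are seated. The post tip shows at (257,173) and the held ring at about (258,240).

Run:
```python
from h import *
import json
I=json.load(open('w7.json'));hsv=cv2.cvtColor(cv2.imread('pics/w7.png'),cv2.COLOR_BGR2HSV)
print('post',pt('wrist',256.5,173,.038,I))
m=cv2.inRange(hsv,(22,100,60),(35,255,255));k=np.zeros_like(m);k[125:182,212:300]=255
c=max(cv2.findContours(m&k,0,1)[0],key=len);x,y,a,b=cv2.boundingRect(c);print((x,y,a,b))
print('far edge floor',pt('wrist',x+a/2,y,.02,I),'L',pt('wrist',x,172,.02,I),'R',pt('wrist',x+a,172,.02,I))
print('ring outer R/L top', pt('wrist',202,235,.19,I),pt('wrist',315,235,.19,I),'far',pt('wrist',258,181,.19,I))
```

```text
post [0.60259869 0.20009839 0.038     ]
(217, 132, 79, 50)
far edge floor [0.60262716 0.23987546 0.02      ] L [0.55981743 0.19706087 0.02      ] R [0.64507957 0.1968644  0.02      ]
ring outer R/L top [0.57467264 0.20344722 0.19      ] [0.63439387 0.20332429 0.19      ] far [0.60433657 0.23284768 0.19      ]
```

Call:
{"api": "step_arm", "payload": {"rows": [{"angular": [0, 0, 0], "slide": [0.008, -0.002, 0.08], "jaw": 0.6}, {"angular": [0, 0, 0], "slide": [0, 0, 0.07], "jaw": 0.6}, {"angular": [0, 0, 0], "slide": [0, 0, 0.04], "jaw": 0.6}, {"angular": [0, 0, 0], "slide": [0, 0, 0.04], "jaw": 0.6}, {"angular": [0, 0, 0], "slide": [0, 0, 0.025], "jaw": 0.6}, {"angular": [0, 0, 0], "slide": [0, 0, 0.007], "jaw": 0.6}, {"angular": [0, 0, 0], "slide": [0, 0, 0], "jaw": 0.6}, {"angular": [0, 0, 0], "slide": [0, 0, 0], "jaw": 0.6}]}}

```text
time_s: 32.67
tool_pos: [0.6041, 0.198, 0.0395]
tool_rot: [179.9, -0.0, 90.1]
force: [0.3, 0.4, -0.0]
grip_width: 0.0637
grasp_force: 25.0
```

Call:
{"api": "step_arm", "payload": {"rows": [{"angular": [0, 0, 0], "slide": [-0.002, -0.001, 0.005], "jaw": 0.6}, {"angular": [0, 0, 0], "slide": [0, 0, 0], "jaw": 0.6}, {"angular": [0, 0, 0], "slide": [0, 0, 0], "jaw": 0.95}, {"angular": [0, 0, 0], "slide": [0, 0, 0], "jaw": 0.95}, {"angular": [0, 0, 0], "slide": [0, 0, 0], "jaw": 0.95}, {"angular": [0, 0, 0], "slide": [0, 0, 0], "jaw": 0.95}, {"angular": [0, 0, 0], "slide": [0, 0, -0.06], "jaw": 0.95}, {"angular": [0, 0, 0], "slide": [0, 0, -0.1], "jaw": 1}, {"angular": [0, 0, 0], "slide": [0, 0, -0.1], "jaw": 1}, {"angular": [0, 0, 0], "slide": [0, 0, -0.1], "jaw": 1}]}}

```text
time_s: 33.92
tool_pos: [0.6027, 0.1967, 0.2178]
tool_rot: [180.0, -0.0, 90.1]
force: [0.6, 0.2, -0.3]
grip_width: 0.087
grasp_force: 0.0
```

Call:
{"api": "step_arm", "payload": {"rows": [{"angular": [0, 0, 0], "slide": [-0.08, 0, -0.02], "jaw": 1}, {"angular": [0, 0, 0], "slide": [-0.08, 0, -0.02], "jaw": 1}, {"angular": [0, 0, 0], "slide": [-0.08, 0, -0.02], "jaw": 1}, {"angular": [0, 0, 0], "slide": [-0.08, 0, 0], "jaw": 1}, {"angular": [0, 0, 0], "slide": [0, 0, 0], "jaw": 1}, {"angular": [0, 0, 0], "slide": [0, 0, 0], "jaw": 1}]}}

```text
time_s: 34.67
tool_pos: [0.6031, 0.0375, 0.246]
tool_rot: [180.0, -0.1, 90.1]
force: [0.8, 0.4, -0.3]
grip_width: 0.0866
grasp_force: 0.0
```

Run:
```python
from h import *
snap('top','top3');snap('scene','scene3')
a=cv2.resize(cv2.imread('pics/top3.png')[130:260,110:240],(400,400),interpolation=cv2.INTER_CUBIC)
b=cv2.resize(cv2.imread('pics/scene3.png')[170:290,315:435],(400,400),interpolation=cv2.INTER_CUBIC)
cv2.imwrite('pics/c9.png',np.hstack([a,b]))
d=[cv2.imread(f'pics/top{i}.png') for i in(0,3)]
for n,lo,hi,bx in(('red',(0,120,80),(6,255,255),(290,200,325,245)),('brass',(12,110,40),(25,255,255),(240,208,268,236))):
    for im in d:
        x0,y0,x1,y1=bx;m=cv2.inRange(cv2.cvtColor(im[y0:y1,x0:x1],cv2.COLOR_BGR2HSV),lo,hi);M=cv2.moments(m,True);print(n,M['m00'],M['m10']/M['m00'],M['m01']/M['m00'])
plan(.6,.04,.3,90)
```

```text
red 81.0 17.80246913580247 22.45679012345679
red 81.0 17.814814814814813 22.48148148148148
brass 134.0 12.776119402985074 14.850746268656716
brass 144.0 12.708333333333334 14.979166666666666
t 34.77 pos [0.603  0.0386 0.2458] rot [-1.7998e+02 -3.0000e-02  9.0210e+01] w 0.0871 F [0.3 0.3 0.7]
slide units (before turn) [ 0.0029 -0.0061 -0.1084] turn 0.0012
```

View pics/c9.png

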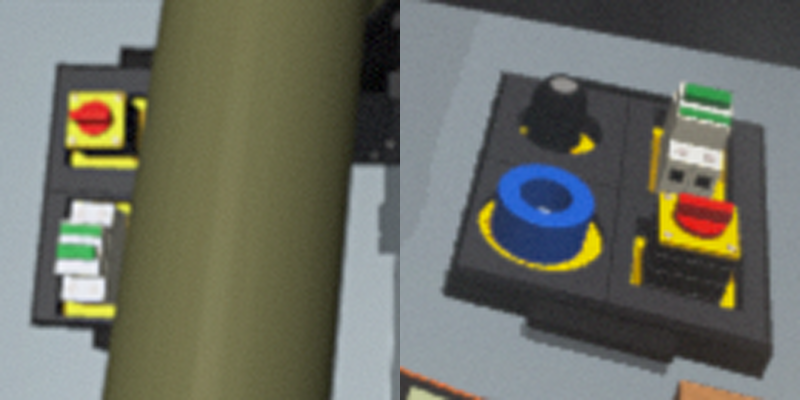

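All four parts are upright in their pockets. The ring is flat around the post, whose tip shows in the hole at (545,208). The red breaker and brass gland haven't moved.

```bash
python3 -c "
from cell import env
print(env.sign_off())"
```

```text
the job is handed in; nothing more can be done
None
```

The kit is made up and handed in at about 35 s: all four parts look upright and seated in their pockets in the last picture, and the red-toggle breaker and brass gland have not moved; the sign-off returned no verdict.

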